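Trace a mended tile's seam with a spring probe and hold it on the ringed spot

TASK

Take the spring-tipped probe out of its holder and, keeping it square to the sloping tile's face, trace the filled zigzag seam slowly (well under 10 cm a second) and gently, with its sprung tip pressed lightly in, from the end without a ring to the black ring at the other end, touching the tile nowhere away from the seam. Finish there while still holding the probe: tip inside the ring, probe square to the tile, plunger pressed about half way in and still, and do not let go or put it back. Leave the bottle, the jar and the loose sherd where they are.

Things in the scene. Friction and masses are not known exactly. Their poses are not given: they have to be found in the camera images.
- probe: spring probe, about 0.12 kg, upright in the holder. Origin: centre of the barrel's nose end, 30 mm above the table at the start; z: up the axis to the butt. Barrel 18 mm in diameter, z 0 to 30; grey square grip 24 x 24 mm (sides along x and y), z 30 to 90, its shoulder resting on the holder's top; black button 16 mm wide to z 96 (no control). A sprung plunger sticks 22 mm out of the nose
- probe_tip (a point): the lowest point of the plunger's 8 mm steel ball, on the probe's axis: 22 mm beyond the nose (probe z = -22 mm) when free, 8 mm beyond when fully pressed
- plunger (a joint): how far the plunger is pressed into the probe, m: 0 free, 0.014 fully in (hard stop). Spring: about 1.0 N to start moving, 250 N/m more, so about 2.75 N at half way (0.007) and 4.5 N just before the stop
- holder: fixed aluminium block 76 x 76 mm, 60 mm high, with one 20 mm hole straight through from the top, in which the probe stands. Origin: centre of its underside, on the table
- tile: mended terracotta tile, 122 mm up the slope, 158 mm across (180 with ragged edges), 16 mm thick, fixed on a fixed plywood stand, base 150 x 190 mm. Origin: middle of its flat face, 75 mm above the table. z: normal of the face, 16 degrees off vertical, leaning towards the low edge on the robot's side; x: up the slope; y: level, across. A pale 4 mm flush zigzag seam of filler crosses it along y
- seam_0 (a point): point on the seam, on the tile's face: where the seam should first be touched: the end of the pale filler without a ring (only a hairline crack runs on to the tile's edge), 60 mm to the tile's -y side of its middle; at x = 12, y = -60 mm in the tile's frame
- seam_1 (a point): point on the seam, on the tile's face: halfway along the first straight run; at x = -1, y = -40 mm in the tile's frame
- seam_2 (a point): point on the seam, on the tile's face: first corner of the zigzag; at x = -14, y = -20 mm in the tile's frame
- seam_3 (a point): point on the seam, on the tile's face: halfway along the second run; at x = 0, y = 0 mm in the tile's frame
- seam_4 (a point): point on the seam, on the tile's face: second corner; at x = 14, y = 20 mm in the tile's frame
- seam_5 (a point): point on the seam, on the tile's face: halfway along the third run; at x = 4, y = 40 mm in the tile's frame
- seam_6 (a point): point on the seam, on the tile's face: centre of the black inked ring (14 mm inside, 20 mm outside diameter), the marked spot, 60 mm to the tile's +y side; at x = -6, y = 60 mm in the tile's frame
- bottle: bystander: loose amber glass bottle, 60 mm in diameter, 170 mm high, upright; origin at the centre of its underside
- sherd: bystander: loose bent potsherd about 85 x 50 mm, up to 20 mm high, flat on the table; origin at the underside
- jar: bystander: loose small white glue jar, 48 mm in diameter, 60 mm high; origin at the centre of its underside

How it is judged:
By the outcome, as a careful person would: the job done as asked, in the order asked, and still so for the second after the job is handed in, while the arm keeps its last pose, push and grip.
It also fails if it takes over 48 s, if anything falls off the work surface, if the arm or the gripper's body presses on something with over 40 N, if the wrist force passes 120 N, or if a joint passes its speed limit or range.

ROBOT

A 6-joint arm with a two-finger parallel gripper is mounted at the origin on the work surface. World frame = base frame: x ahead of the robot, y to its left, z up, the work surface at z = 0. Lengths are in m, angles in rad, forces in N, time in s.
With the tool pointing down it reaches from about 0.35 to 0.975 m from the base axis. Payload 4.9 kg.
Tool frame: the origin (TCP) lies midway between the tips of the shut fingers; the grasp point (between the pads) lies 19 mm behind it; z points along the fingers, y is the line along which they close (so a half turn about z gives the same grasp; the last joint's range is limited). The gripper opens to 85 mm and grips with 20 to 120 N. Pads are 22 mm wide; open, the fingers measure 114 mm over their backs; the gripper's body (76 mm by 85 mm) begins 54 mm behind the grasp point. The pads swing forward as they close: fully open they stand 13 mm farther back than shut.
Start: joints at [-1.383, 0.053, 1.613, -0, 1.476, -0.119], TCP at [0.189, -0.596, 0.196] pointing down, gripper open.
Joint ranges: [-3.01, 3.01], [-1.01, 2.22], [0.06, 2.58], [-1.02, 4.17], [0.09, 2.62], [-3.14, 3.14]. Speed limits (rad/s): [2.57, 2.57, 3.14, 3.14, 3.14, 3.14].

INTERFACE

Orientations are given as a rotation vector (axis times angle).
In Python, from station import ctrl gives the robot as it stands.
- The arm moves only by the tool step_arm, never from a script. Its argument "targets" is a list of rows, each an object with "travel": the shift along the world's x, y, z as a fraction of full scale, a list of three; "angular": the turn, a rotation vector about the world's x, y, z as a fraction of full scale, a list of three; "gripper": the opening, from 0 (shut) to 1 (fully open). In form: [{"travel": [x, y, z], "angular": [rx, ry, rz], "gripper": gripper}, ...]. A call has 1 to 10 rows; each row is the pose to reach, as a shift and turn from the pose commanded when the call began; what a row does not reach only later rows make up. Full scale, the value 1, is 0.6 m for a shift and pi/4 rad for a turn. A row lasts 1/10 s, in which the tool goes at most 50 mm and 8.59 degrees, less where a joint would pass 70% of its speed; a pose out of reach is approached as far as the arm can. A call with a number of a shift or a turn outside -1 to 1 is refused whole. A call with a gripper value outside its range is refused whole. The fingers move at their own pace and stop on an object; "squeeze" is the grip in N (left out, the last holds). Time passes only in rows, so rows that repeat a pose let the fingers close. It gives the time, the measured TCP pose, the force, the opening and the grip force at its end, in the units of the state.
- ctrl.get_obs(): the state, without advancing time (a new reading comes with each control period).
- ctrl.get_image(name): name is "side" or "top"; returns a dict with "img" (400x640x3 uint8, red, green, blue), "fx", "fy", "cx", "cy" (pixels), "rvec" (rotation vector, rad) and "tvec" (3), from world to camera coordinates, as OpenCV has them. Camera axes: x right, y down, z forward; pixel columns grow to the right and rows downward; lengths in m; the calibration is good to about 2 mm. A picture is of the moment at which its call begins. There is no depth.
- ctrl.finish_job(): hands the job in; it is judged then, once.
The state is a dict: "t": time; "q": joint angles; "dq": joint speeds; "effort": joint torques, N m; "tool_pos": TCP position; "tool_rot": TCP orientation; "contact_force": force on the tool from outside, world axes, zero at the start; "wrist_torque": the same for the moment, N m; "opening": finger opening in m; "grip_force": force on a finger pad.
Only numpy, scipy, OpenCV 4.12 (cv2) and the standard library are available. Lean on these libraries where they do the work, as an engineer would, in place of code of your own. Each camera call takes 0.05 s, during which the arm holds its last target. There are 200 camera calls.

## Working session

There is one attempt and no reset: what is moved stays moved. The work goes in short steps, Python scripts to look and compute and a tool call to move; the robot and the scene stay as the last step left them, time stands still between calls to the robot, and variables do not carry over. Pictures are saved under pics/ and viewed, at most 10 in all, crops included, and the job is handed in when it is done.

Besides the shell and the picture viewer there is one more tool, called after "Emit:" by a JSON object that holds its "op" and its "data", one argument or row to a line. step_arm: Moves the arm, as the interface text tells. Its arguments: {"type":"object","properties":{"targets":{"type":"array"},"squeeze":{"type":"number"}},"required":["targets"]}

```bash
ls; mkdir -p pics; python3 - <<'E'
from station import ctrl
import cv2,numpy as np,pickle
d={}
for n in("side","top"):
    im=ctrl.get_image(n); d[n]=im
    cv2.imwrite(f"pics/{n}0.png",im["img"][:,:,::-1])
    print(n,{k:np.round(v,4).tolist() for k,v in im.items() if k!="img"})
pickle.dump(d,open("im0.pkl","wb"))
o=ctrl.get_obs()
print(o)
E
```

```text
pics
side {'fx': 419.9831, 'fy': 419.9831, 'cx': 320.8093, 'cy': 200.051, 'rvec': [0.6122, -2.587, 1.2936], 'tvec': [0.4892, 0.1999, 0.7189]}
top {'fx': 513.0771, 'fy': 513.0771, 'cx': 314.1918, 'cy': 205.0702, 'rvec': [2.1349, -2.084, 0.2208], 'tvec': [-0.012, 0.5569, 1.251]}
{'t': 0.1, 'q': array([-1.38299877e+00,  5.33229690e-02,  1.61416373e+00, -2.43702099e-05,
        1.47598868e+00, -1.18980516e-01]), 'dq': array([-0.00047596, -0.00069925, -0.00444169,  0.00162517, -0.00028634,
       -0.00011662]), 'effort': array([ 5.04170876e-04, -3.94901276e+01, -3.71362245e+01, -2.03369527e-04,
        3.92955626e-03, -7.18546801e-06]), 'tool_pos': array([ 0.18862915, -0.59519481,  0.19506189]), 'tool_rot': array([-3.10284780e+00, -4.79714697e-01,  1.39738133e-04]), 'contact_force': array([-0.65418753, -0.4845226 ,  0.15228098]), 'wrist_torque': array([ 0.03795977, -0.0308291 , -0.01927825]), 'grip_force': 0.0, 'opening': 0.0852979524876479}
```

View pics/side0.png

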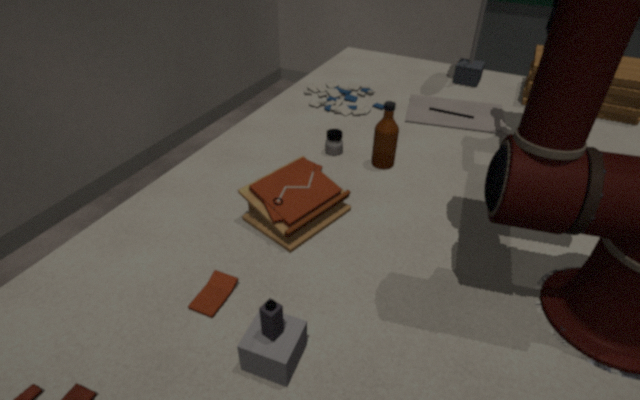

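View pics/top0.png

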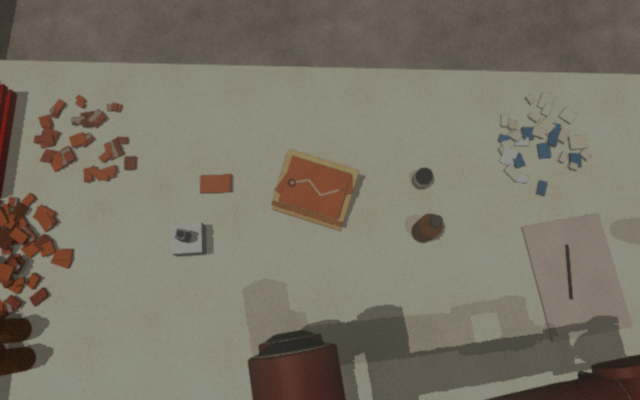

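Side: probe button near (270,303), holder top around (272,340), tile with ring at (278,201). Top: probe near (184,236), tile centre near (317,190), ring at (291,183). Bottle and jar lie beyond the tile's seamed end, the sherd between holder and tile.

```bash
cat > h.py <<'E'
import cv2,numpy as np,pickle
from scipy.spatial.transform import Rotation as R
D=pickle.load(open("im0.pkl","rb"))
def cam(n,D=D):
    d=D[n]; return d,R.from_rotvec(np.ravel(d["rvec"])).as_matrix(),np.ravel(d["tvec"])
def ray(n,uv):
    d,M,t=cam(n); v=M.T@np.array([(uv[0]-d["cx"])/d["fx"],(uv[1]-d["cy"])/d["fy"],1]); return -M.T@t,v/np.linalg.norm(v)
def plane(n,uv,z):
    c,v=ray(n,uv); return c+v*(z-c[2])/v[2]
def tri(us,ut):
    A=[];b=[];P=[]
    for n,uv in(("side",us),("top",ut)):
        c,v=ray(n,uv); Q=np.eye(3)-np.outer(v,v); A.append(Q); b.append(Q@c)
    x=np.linalg.lstsq(np.vstack(A),np.hstack(b),rcond=None)[0]
    gap=sum(np.linalg.norm(Q@x-q) for Q,q in zip(A,b)); return x,gap
def proj(n,p):
    d,M,t=cam(n); q=M@np.asarray(p)+t; return np.array([d["fx"]*q[0]/q[2]+d["cx"],d["fy"]*q[1]/q[2]+d["cy"]])
def crop(im,x,y,w,h,s):
    c=cv2.resize(im[y:y+h,x:x+w,::-1],None,fx=s,fy=s,interpolation=cv2.INTER_CUBIC)
    return np.clip(c.astype(float)*1.8,0,255).astype(np.uint8)
E
python3 - <<'E'
from h import *
T=D["top"]["img"];S=D["side"]["img"]
# each 400x300
a=crop(T,165,215,50,50,6);b=crop(T,265,143,100,100,4)
c=crop(S,230,290,90,100,3);d=crop(S,236,150,120,100,4)
o=np.zeros((600,800,3),np.uint8)
b=crop(T,268,148,96,86,4);d=crop(S,238,152,114,96,4)[:300]
for im,(x,y) in((a,(0,0)),(b,(310,0)),(c,(0,300)),(d,(310,300))):
    h=min(im.shape[0],600-y);w=min(im.shape[1],800-x);o[y:y+h,x:x+w]=im[:h,:w]
cv2.imwrite("pics/z0.png",o)
for n in("side","top"):print(n,-cam(n)[1].T@cam(n)[2])
# seam mask
for n,(x,y,w,h) in(("top",(270,150,92,82)),("side",(240,158,110,80))):
    im=D[n]["img"][y:y+h,x:x+w].astype(int)
    hsv=cv2.cvtColor(D[n]["img"][y:y+h,x:x+w],cv2.COLOR_RGB2HSV)
    print(n,[hsv[j,i].tolist() for j,i in ([(46,60),(20,30)] if n=="top" else [(30,50),(35,70)])])
E
```

```text
side [0.25004444 0.62651313 0.58396302]
top [ 0.28349165 -0.00435537  1.33977701]
top [[10, 159, 127], [9, 150, 126]]
side [[8, 131, 103], [10, 180, 98]]
```

View pics/z0.png

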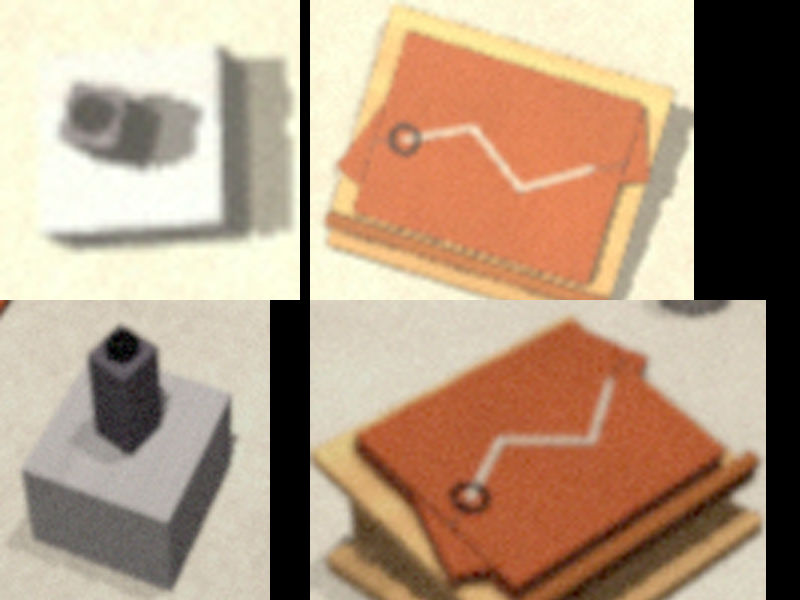

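The crops show: top ring at ≈(291,182), corners, start at ≈(338.5,189.5); side ring ≈(277.5,200.6). The grip's top and button are clear in both views. Now numbers.

```bash
cat > m.py <<'E'
from h import *
def o(px,py,off,s): return np.array([off[0]+(px+.5)/s-.5,off[1]+(py+.5)/s-.5])
rough={"top":[o(x-310,y,(268,148),4) for x,y in((593,168),(521,188),(474,128),(404,139))],
"side":[o(x-310,y-300,(238,152),4) for x,y in((611,380),(594,440),(502,440),(469,496))]}
pts={}
for n in rough:
    im=cv2.cvtColor(D[n]["img"],cv2.COLOR_RGB2HSV)[:,:,1].astype(float)
    V=D[n]["img"].max(2).astype(float)
    P=rough[n]; L=[]
    yy,xx=np.mgrid[0:400,0:640]; X=np.stack([xx,yy],-1).astype(float)
    for a,b in zip(P[:-1],P[1:]):
        l=np.linalg.norm(b-a); e=(b-a)/l; m=np.array([-e[1],e[0]])
        hi=l-(5.5 if b is P[3] else 2.5)
        cs=[]
        for s in np.arange(2.5,hi,.5):
            ds=np.arange(-4,4.1,.25); q=a+e*s+ds[:,None]*m
            g=lambda I:cv2.remap(I.astype(np.float32),q[:,0].astype(np.float32)[None],q[:,1].astype(np.float32)[None],cv2.INTER_LINEAR)[0]
            w=np.median(im[150:230,270:350]) if 0 else np.percentile(g(im),75); w=np.clip(w-g(im)-8,0,None)
            w=w*(abs(ds)<3)
            cs.append(a+e*s+m*(w@ds/w.sum()))
        vx,vy,x0,y0=cv2.fitLine(np.float32(cs),cv2.DIST_HUBER,0,.01,.01).ravel()
        L.append((np.array([x0,y0]),np.array([vx,vy])))
    X2=lambda A,B:A[0]+A[1]*np.linalg.solve(np.stack([A[1],-B[1]],1),B[0]-A[0])[0]
    c1,c2=X2(L[0],L[1]),X2(L[1],L[2])
    # start: half-fall of paleness along line 0
    e=(P[0]-c1)/np.linalg.norm(P[0]-c1); e=L[0][1]*np.sign(L[0][1]@e); l=np.linalg.norm(P[0]-c1)
    s=np.arange(l*.4,l+5,.1); q=c1+e*s[:,None]
    g=cv2.remap(im.astype(np.float32),np.float32(q[:,:1]),np.float32(q[:,1:]),cv2.INTER_LINEAR).ravel()
    pal,bg=np.median(g[s<l-2]),np.median(g[s>l+3]); k=np.argmax(g>(pal+bg)/2); c0=c1+e*s[k]
    # ring: dark centroid
    d=np.hypot(*(X-P[3]).transpose(2,0,1)); M=(d<6.5)
    base=np.median(V[(d<10)&(d>7)]); w=np.clip(base*.85-V,0,None)*M; r=(X*w[...,None]).sum((0,1))/w.sum()
    pts[n]=[c0,c1,c2,r]; print(n,np.round(pts[n],2).tolist(),"rough",np.round(P,1).tolist())
mod=np.array([[12,-60,0],[-14,-20,0],[14,20,0],[-6,60,0]])/1e3
W=[];
for a,b in zip(pts["side"],pts["top"]):
    x,g=tri(a,b); W.append(x); print(np.round(x,4),"gap",round(g,4))
W=np.array(W); rot,rs=R.align_vectors(W-W.mean(0),mod-mod.mean(0)); Rm=rot.as_matrix(); t=W.mean(0)-Rm@mod.mean(0)
print("R",Rm.round(4).tolist(),"t",t.round(4),"rms",rs,"tilt",np.degrees(np.arccos(Rm[2,2])),"yaw",np.degrees(np.arctan2(-Rm[0,1],Rm[1,1])))
if __name__=="__main__":
    bt=o(93,113,(165,215),6); bs=o(122,44,(230,290),3)
    print("button",tri(bs,bt))
    for n,C in(("top",[o(x,y,(165,215),6) for x,y in((75,82),(127,92),(115,148),(62,138))]),("side",[o(x,y-300,(230,290),3) for x,y in((122,323),(158,346),(125,369),(90,349))])):
        q=np.array([plane(n,c,.12)[:2] for c in C]); print(n,q.round(4).tolist(),q.mean(0))
        e=np.roll(q,-1,0)-q; print(np.degrees(np.arctan2(e[:,1],e[:,0])).round(1),np.hypot(*e.T).round(4))
    ch=[o(x,y-300,(230,290),3) for x,y in((23,471),(168,521),(232,397))]; q=np.array([plane("side",c,.06)[:2] for c in ch]);print("holder",q.round(4).tolist(),(q[0]+q[2])/2)
    ct=[o(x,y,(165,215),6) for x,y in((41,52),(219,50),(221,222),(45,234))];q=np.array([plane("top",c,.06)[:2] for c in ct]);print(q.round(4).tolist(),q.mean(0))
E
python3 m.py
```

```text
top [[338.89, 189.39], [320.17, 194.75], [308.32, 179.46], [290.95, 182.4]] rough [[338.4, 189.6], [320.4, 194.6], [308.6, 179.6], [291.1, 182.4]]
side [[312.92, 170.79], [307.97, 186.67], [285.24, 186.49], [277.35, 201.36]] rough [[312.9, 171.6], [308.6, 186.6], [285.6, 186.6], [277.4, 200.6]]
[ 0.5944 -0.0598  0.0825] gap 0.001
[ 0.5818 -0.0129  0.0736] gap 0.0016
[0.6189 0.018  0.0814] gap 0.0012
[0.6117 0.0621 0.0751] gap 0.0012
R [[0.9172, 0.2803, -0.2831], [-0.2629, 0.9598, 0.0983], [0.2993, -0.0158, 0.954]] t [0.6003 0.0023 0.0777] rms 0.0016305471381100397 tilt 17.440736347653328 yaw -16.279668754740438
button (array([0.46637085, 0.3204835 , 0.12473137]), np.float64(0.0009928415605746956))
top [[0.479, 0.3298], [0.4754, 0.3086], [0.4527, 0.3117], [0.4562, 0.3332]] [0.46583856 0.32079687]
[-99.5 172.3  80.7  -8.5] [0.0215 0.0229 0.0218 0.023 ]
side [[0.4755, 0.307], [0.4539, 0.3109], [0.4606, 0.3288], [0.4806, 0.3265]] [0.46763478 0.3182891 ]
[ 169.6   69.4   -6.7 -104.6] [0.022  0.0191 0.0202 0.0201]
holder [[0.4997, 0.3621], [0.4261, 0.3538], [0.4315, 0.2808]] [0.46558786 0.3214565 ]
[[0.501, 0.3616], [0.5037, 0.2866], [0.431, 0.2806], [0.4243, 0.3536]] [0.46501938 0.32058411]
```

Emit:
{"op": "step_arm", "data": {
  "targets": [
    {"travel":[0.435,0.66,0.225],"angular":[0,0,0.8],"gripper":1},
    {"travel":[0.435,0.66,0.225],"angular":[0,0,0.8],"gripper":1},
    {"travel":[0.435,0.66,0.225],"angular":[0,0,0.8],"gripper":1},
    {"travel":[0.435,0.66,0.225],"angular":[0,0,0.8],"gripper":1},
    {"travel":[0.435,0.66,0.225],"angular":[0,0,0.8],"gripper":1},
    {"travel":[0.435,0.66,0.225],"angular":[0,0,0.8],"gripper":1},
    {"travel":[0.435,0.66,0.225],"angular":[0,0,0.8],"gripper":1},
    {"travel":[0.435,0.66,0.225],"angular":[0,0,0.8],"gripper":1},
    {"travel":[0.435,0.66,0.225],"angular":[0,0,0.8],"gripper":1},
    {"travel":[0.435,0.66,0.225],"angular":[0,0,0.8],"gripper":1}
  ]
}}

```text
t: 1.1
tool_pos: [0.4505, -0.1976, 0.3317]
tool_rot: [2.804, 1.417, 0.001]
contact_force: [0.5, 0.5, -0.6]
opening: 0.0858
grip_force: 0.0
```

Emit:
{"op": "step_arm", "data": {
  "targets": [
    {"travel":[0.027,0.863,-0.135],"angular":[0,0,0.61],"gripper":1},
    {"travel":[0.027,0.863,-0.135],"angular":[0,0,0.61],"gripper":1},
    {"travel":[0.027,0.863,-0.135],"angular":[0,0,0.61],"gripper":1},
    {"travel":[0.027,0.863,-0.135],"angular":[0,0,0.61],"gripper":1},
    {"travel":[0.027,0.863,-0.135],"angular":[0,0,0.61],"gripper":1},
    {"travel":[0.027,0.863,-0.135],"angular":[0,0,0.61],"gripper":1},
    {"travel":[0.027,0.863,-0.135],"angular":[0,0,0.61],"gripper":1},
    {"travel":[0.027,0.863,-0.135],"angular":[0,0,0.61],"gripper":1},
    {"travel":[0.027,0.863,-0.135],"angular":[0,0,0.61],"gripper":1},
    {"travel":[0.027,0.863,-0.135],"angular":[0,0,0.61],"gripper":1}
  ]
}}

```text
t: 2.1
tool_pos: [0.4645, 0.296, 0.2532]
tool_rot: [2.388, 2.041, -0.001]
contact_force: [0.4, -0.6, -0.3]
opening: 0.0858
grip_force: 0.0
```

Emit:
{"op": "step_arm", "data": {
  "targets": [
    {"travel":[0,0.015,-0.06],"angular":[0,0,0],"gripper":1},
    {"travel":[0,0.015,-0.06],"angular":[0,0,0],"gripper":1},
    {"travel":[0,0.015,-0.06],"angular":[0,0,0],"gripper":1}
  ]
}}

```text
t: 2.4
tool_pos: [0.4644, 0.3023, 0.2169]
tool_rot: [-2.388, -2.041, 0.005]
contact_force: [-0.1, -0.3, 0.5]
opening: 0.0855
grip_force: 0.0
```

```bash
python3 - <<'E'
from station import ctrl
import cv2,numpy as np
from h import crop
print(ctrl.get_obs()["tool_pos"],ctrl.get_obs()["tool_rot"])
s=ctrl.get_image("side")["img"];t=ctrl.get_image("top")["img"]
a=crop(s,180,190,160,200,2.5);b=crop(t,120,180,130,100,3)
o=np.zeros((500,800,3),np.uint8);o[:500,:400]=a;o[:300,400:790]=b
cv2.imwrite("pics/pre.png",o)
E
```

```text
[0.46441607 0.30228162 0.2168927 ] [-2.38789245 -2.04077609  0.00500824]
```

View pics/pre.png

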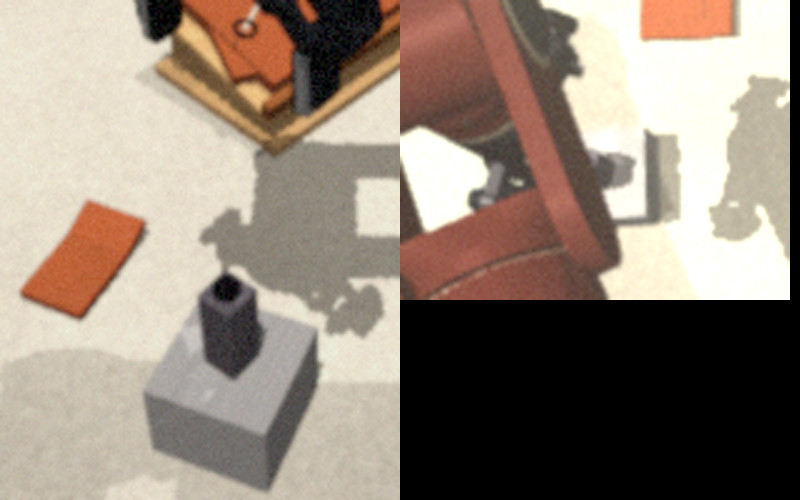

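The gripper is above the holder (probe grip at crop (228,320) side) but 18 mm short in y; correcting, then descending and closing.

Emit:
{"op": "step_arm", "data": {
  "targets": [
    {"travel":[0.003,0.03,0],"angular":[0,0,0],"gripper":1},
    {"travel":[0.003,0.03,0],"angular":[0,0,0],"gripper":1},
    {"travel":[0.003,0.03,-0.07],"angular":[0,0,0],"gripper":1},
    {"travel":[0.003,0.03,-0.14],"angular":[0,0,0],"gripper":1},
    {"travel":[0.003,0.03,-0.2],"angular":[0,0,0],"gripper":1},
    {"travel":[0.003,0.03,-0.24],"angular":[0,0,0],"gripper":1},
    {"travel":[0.003,0.03,-0.24],"angular":[0,0,0],"gripper":1},
    {"travel":[0.003,0.03,-0.24],"angular":[0,0,0],"gripper":1}
  ]
}}

```text
t: 3.3
tool_pos: [0.4676, 0.3211, 0.0749]
tool_rot: [2.388, 2.04, 0.001]
contact_force: [-0.2, 0.5, 1.0]
opening: 0.0852
grip_force: 0.0
```

```bash
python3 - <<'E'
from station import ctrl
import cv2,numpy as np
from h import crop
s=ctrl.get_image("side")["img"]
cv2.imwrite("pics/pre2.png",crop(s,210,250,140,140,4))
E
```

```text
(no output)
```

View pics/pre2.png

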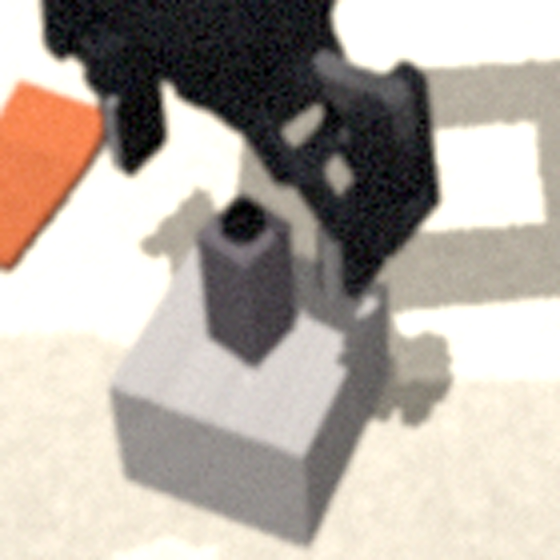

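```bash
python3 - <<'E'
from station import ctrl
from h import *
o=ctrl.get_obs();p=o["tool_pos"];M=R.from_rotvec(o["tool_rot"]).as_matrix();print(p,M.round(3).tolist())
f=lambda q:((proj("side",q)-[210,250]+.5)*4-.5).round(0)
for b in(0.013,.032,.054):
  for y in(-.057,-.0426,0,.0426,.057): print(b,y,f(p-M[:,2]*b+M[:,1]*y))
for z in(.126,.12,.088,.06):print(z,f([.466,.3205,z]))
E
```

```text
[0.46846001 0.32158758 0.07619703] [[0.156, 0.988, 0.003], [0.988, -0.156, 0.001], [0.002, 0.003, -1.0]]
0.013 -0.057 [372. 367.]
0.013 -0.0426 [338. 346.]
0.013 0 [243. 284.]
0.013 0.0426 [154. 227.]
0.013 0.057 [125. 209.]
0.032 -0.057 [372. 333.]
0.032 -0.0426 [337. 311.]
0.032 0 [240. 250.]
0.032 0.0426 [149. 193.]
0.032 0.057 [120. 174.]
0.054 -0.057 [372. 292.]
0.054 -0.0426 [336. 270.]
0.054 0 [237. 209.]
0.054 0.0426 [144. 152.]
0.054 0.057 [114. 133.]
0.126 [245. 217.]
0.12 [246. 229.]
0.088 [251. 287.]
0.06 [255. 335.]
```

Fingers straddle the grip (pads near crop (130,150) and (335,270)). They look about 25 mm higher than the open-finger geometry predicts, so I'll close gently and check.

Emit:
{"op": "step_arm", "data": {
  "targets": [
    {"travel":[-0.003,-0.001,0],"angular":[0,0,0],"gripper":0.4},
    {"travel":[-0.003,-0.001,0],"angular":[0,0,0],"gripper":0.4},
    {"travel":[-0.003,-0.001,0],"angular":[0,0,0],"gripper":0.4},
    {"travel":[-0.003,-0.001,0],"angular":[0,0,0],"gripper":0},
    {"travel":[-0.003,-0.001,0],"angular":[0,0,0],"gripper":0},
    {"travel":[-0.003,-0.001,0],"angular":[0,0,0],"gripper":0},
    {"travel":[-0.003,-0.001,0],"angular":[0,0,0],"gripper":0},
    {"travel":[-0.003,-0.001,0],"angular":[0,0,0],"gripper":0}
  ],
  "squeeze": 20
}}

```text
t: 4.15
tool_pos: [0.4657, 0.3205, 0.0746]
tool_rot: [2.388, 2.041, 0.002]
contact_force: [-0.6, -0.2, 4.5]
opening: 0.0236
grip_force: 23.3
```

```bash
python3 - <<'E'
from station import ctrl
import cv2,numpy as np
from h import *
o=ctrl.get_obs();print(o["tool_pos"],o["tool_rot"],o["opening"],o["grip_force"],o["contact_force"])
p=o["tool_pos"];M=R.from_rotvec(o["tool_rot"]).as_matrix()
f=lambda q:((proj("side",q)-[210,250]+.5)*4-.5).round(0)
for y in(-.012,0,.012):print(f(p+M[:,1]*y),f(p+M[:,1]*y-M[:,2]*.019))
s=ctrl.get_image("side")["img"]
cv2.imwrite("pics/g1.png",crop(s,210,250,140,140,4))
E
```

```text
[0.46568505 0.32052655 0.07459976] [2.38811863e+00 2.04066009e+00 1.57611017e-03] 0.023600156415450674 23.30776870250702 [-0.55757087 -0.18825082  4.53104286]
[279. 327.] [277. 294.]
[253. 311.] [251. 277.]
[228. 294.] [225. 261.]
```

View pics/g1.png

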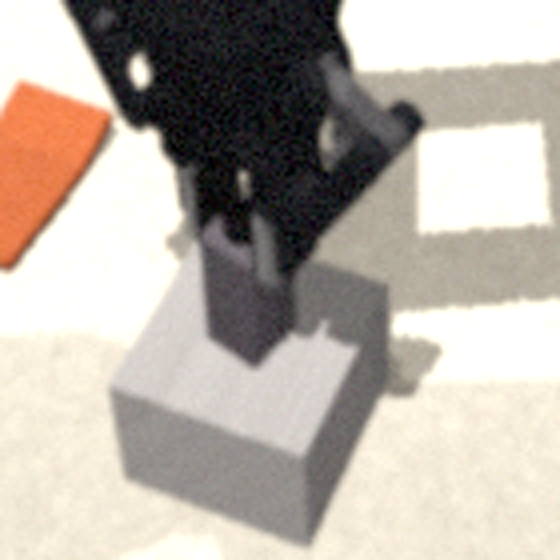

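The closed pads sit square on the grip but high: the pad bottom at crop (266,284) is about 20 mm below the grip's top. I'll reopen a little, lower 10 mm, and close firmly.

Emit:
{"op": "step_arm", "data": {
  "targets": [
    {"travel":[0,0,0],"angular":[0,0,0],"gripper":0.55},
    {"travel":[0,0,0],"angular":[0,0,0],"gripper":0.55},
    {"travel":[0,0,-0.008],"angular":[0,0,0],"gripper":0.55},
    {"travel":[0,0,-0.017],"angular":[0,0,0],"gripper":0.55},
    {"travel":[0,0,-0.017],"angular":[0,0,0],"gripper":0.55},
    {"travel":[0,0,-0.017],"angular":[0,0,0],"gripper":0},
    {"travel":[0,0,-0.017],"angular":[0,0,0],"gripper":0},
    {"travel":[0,0,-0.017],"angular":[0,0,0],"gripper":0},
    {"travel":[0,0,-0.017],"angular":[0,0,0],"gripper":0},
    {"travel":[0,0,-0.017],"angular":[0,0,0],"gripper":0}
  ],
  "squeeze": 60
}}

```text
t: 5.2
tool_pos: [0.4652, 0.3204, 0.0638]
tool_rot: [2.388, 2.041, 0.0]
contact_force: [-0.3, 0.1, -1.5]
opening: 0.0227
grip_force: 59.7
```

Emit:
{"op": "step_arm", "data": {
  "targets": [
    {"travel":[0,0,0.03],"angular":[0,0,0],"gripper":0},
    {"travel":[0,0,0.07],"angular":[0,0,0],"gripper":0},
    {"travel":[0,0,0.12],"angular":[0,0,0],"gripper":0},
    {"travel":[0,0,0.18],"angular":[0,0,0],"gripper":0},
    {"travel":[0,0,0.25],"angular":[0,0,0],"gripper":0},
    {"travel":[0,0,0.3],"angular":[0,0,0],"gripper":0},
    {"travel":[0,0,0.3],"angular":[0,0,0],"gripper":0}
  ]
}}

```text
t: 5.9
tool_pos: [0.4678, 0.3217, 0.2504]
tool_rot: [2.386, 2.039, 0.017]
contact_force: [0.1, -0.2, -0.2]
opening: 0.023
grip_force: 60.0
```

```bash
cat > plan.py <<'E'
from m import *
from scipy.optimize import least_squares
seam=np.array([[12,-60,0],[-1,-40,0],[-14,-20,0],[0,0,0],[14,20,0],[4,40,0],[-6,60,0]])/1e3
TR=lambda yaw:(R.from_euler("z",yaw)*R.from_euler("y",-16,degrees=True)).as_matrix()
def res(p,z=None):
    r=[]
    for n in("side","top"):
        for q,uv in zip(mod,pts[n]): r+=list(proj(n,TR(p[0])@q+[p[1],p[2],p[3] if z is None else z])-uv)
    return r
s1=least_squares(res,[-.28,.6,0,.075]); s2=least_squares(lambda p:res(p,.075),[-.28,.6,0])
E
python3 - <<'E'
from plan import *
for s in(s1,s2):print(s.x,np.degrees(s.x[0]),"cost",s.cost,s.fun.round(2))
from station import ctrl
o=ctrl.get_obs();print(o["tool_pos"],o["tool_rot"],o["opening"],o["contact_force"],o["wrist_torque"])
for z in range(-1,1):pass
T=TR(s1.x[0]);t=s1.x[1:4]
print((t+seam@T.T).round(4).tolist(),T[:,2])
M=R.from_rotvec(o["tool_rot"]).as_matrix()
a=np.cross(-M[:,2]*-1,-T[:,2]); print("rotvec needed", a/np.linalg.norm(a)*np.arccos(M[:,2]@-T[:,2]))
E
```

```text
top [[338.89, 189.39], [320.17, 194.75], [308.32, 179.46], [290.95, 182.4]] rough [[338.4, 189.6], [320.4, 194.6], [308.6, 179.6], [291.1, 182.4]]
side [[312.92, 170.79], [307.97, 186.67], [285.24, 186.49], [277.35, 201.36]] rough [[312.9, 171.6], [308.6, 186.6], [285.6, 186.6], [277.4, 200.6]]
[ 0.5944 -0.0598  0.0825] gap 0.001
[ 0.5818 -0.0129  0.0736] gap 0.0016
[0.6189 0.018  0.0814] gap 0.0012
[0.6117 0.0621 0.0751] gap 0.0012
R [[0.9172, 0.2803, -0.2831], [-0.2629, 0.9598, 0.0983], [0.2993, -0.0158, 0.954]] t [0.6003 0.0023 0.0777] rms 0.0016305471381100397 tilt 17.440736347653328 yaw -16.279668754740438
[-0.28237395  0.60041315  0.00236412  0.07778542] -16.17883540753102 cost 1.08994939090849 [-0.21  0.86  0.37 -0.08  0.31 -0.09  0.48 -0.46 -0.61 -0.2  -0.01 -0.37
  0.   -0.27  0.11 -0.27]
[-0.28359046  0.60138923  0.00116305] -16.24853625959793 cost 2.4935738564666785 [-0.34  1.55  0.22  0.59  0.23  0.58  0.4   0.17 -0.19 -0.27  0.45 -0.47
  0.51 -0.36  0.65 -0.38]
[0.46778888 0.32169941 0.25038706] [2.38643835 2.03924103 0.01657986] 0.023007642324171265 [ 0.10104546 -0.16290924 -0.15823425] [ 0.01728267 -0.02862251  0.0018513 ]
[[0.5948, -0.0585, 0.0811], [0.5883, -0.0358, 0.0775], [0.5819, -0.0131, 0.0739], [0.6004, 0.0024, 0.0778], [0.6189, 0.0178, 0.0816], [0.6153, 0.0397, 0.0789], [0.6116, 0.0616, 0.0761]] [-0.2647212   0.07680259  0.9612617 ]
rotvec needed [-0.08257385 -0.25858541 -0.00207958]
```

Emit:
{"op": "step_arm", "data": {
  "targets": [
    {"travel":[0.01,-0.03,0],"angular":[0,0,0],"gripper":0},
    {"travel":[0.03,-0.1,0],"angular":[0,0,0],"gripper":0},
    {"travel":[0.055,-0.18,0],"angular":[-0.02,-0.07,0],"gripper":0},
    {"travel":[0.08,-0.26,-0.01],"angular":[-0.04,-0.14,0],"gripper":0},
    {"travel":[0.105,-0.34,-0.02],"angular":[-0.06,-0.205,0],"gripper":0},
    {"travel":[0.13,-0.42,-0.04],"angular":[-0.08,-0.275,0],"gripper":0},
    {"travel":[0.15,-0.5,-0.06],"angular":[-0.1,-0.341,0],"gripper":0},
    {"travel":[0.165,-0.57,-0.06],"angular":[-0.1,-0.341,0],"gripper":0},
    {"travel":[0.175,-0.62,-0.06],"angular":[-0.1,-0.341,0],"gripper":0},
    {"travel":[0.175,-0.62,-0.06],"angular":[-0.1,-0.341,0],"gripper":0}
  ]
}}

```text
t: 6.9
tool_pos: [0.5694, -0.055, 0.2056]
tool_rot: [2.21, 1.879, 0.218]
contact_force: [0.9, 0.8, -0.9]
opening: 0.0227
grip_force: 59.9
```

Emit:
{"op": "step_arm", "data": {
  "targets": [
    {"travel":[0,0,0],"angular":[0,0,0],"gripper":0},
    {"travel":[0,0,0],"angular":[0,0,0],"gripper":0},
    {"travel":[0,0,0],"angular":[0,0,0],"gripper":0}
  ]
}}

```text
t: 7.2
tool_pos: [0.57, -0.0503, 0.2073]
tool_rot: [2.203, 1.886, 0.223]
contact_force: [0.0, 0.5, -1.2]
opening: 0.0228
grip_force: 59.9
```

```bash
cat > st.py <<'E'
from plan import *
from station import ctrl
T=TR(s1.x[0]);t=s1.x[1:4];n=T[:,2]
def state():
    o=ctrl.get_obs();M=R.from_rotvec(o["tool_rot"]).as_matrix();tip=o["tool_pos"]+M[:,2]*.0558
    a=np.cross(M[:,2],-n); rv=a/np.linalg.norm(a)*np.arcsin(np.linalg.norm(a))
    print("t",o["t"],"pos",o["tool_pos"].round(4),"tip",tip.round(4),"F",o["contact_force"].round(2),"Fn",o["contact_force"]@n)
    print("tip in tile mm",((tip-t)@T*1e3).round(1),"rotvec still needed/fullscale",(rv/(np.pi/4)).round(4),"M",M[:,2].round(3))
    print("q",o["q"].round(2),"opening",o["opening"])
    return o,M,tip
E
python3 - <<'E' | tail -5
from st import *
o,M,tip=state()
s=ctrl.get_image("side")["img"];tp=ctrl.get_image("top")["img"]
a=crop(s,250,80,110,150,3.6)[:540,:396];b=crop(tp,280,130,100,100,4)
im=np.zeros((540,800,3),np.uint8);im[:,:396]=a;im[:400,400:]=b
cv2.imwrite("pics/hov.png",im)
print("side px",(proj("side",tip)-[250,80])*3.6,"top px",(proj("top",tip)-[280,130])*4+[400,0])
E
```

```text
R [[0.9172, 0.2803, -0.2831], [-0.2629, 0.9598, 0.0983], [0.2993, -0.0158, 0.954]] t [0.6003 0.0023 0.0777] rms 0.0016305471381100397 tilt 17.440736347653328 yaw -16.279668754740438
t 7.2 pos [ 0.57   -0.0503  0.2073] tip [ 0.5847 -0.0546  0.1537] F [ 0.03  0.5  -1.2 ] Fn -1.127234590305278
tip in tile mm [ 21.7 -59.1  72.7] rotvec still needed/fullscale [-0.0001 -0.001   0.0001] M [ 0.264 -0.077 -0.961]
q [-0.21 -0.29  1.92 -0.02  1.22 -0.05] opening 0.022815616848716653
side px [239.34133153 231.34942256] top px [632.06488173 223.93949278]
```

View pics/hov.png

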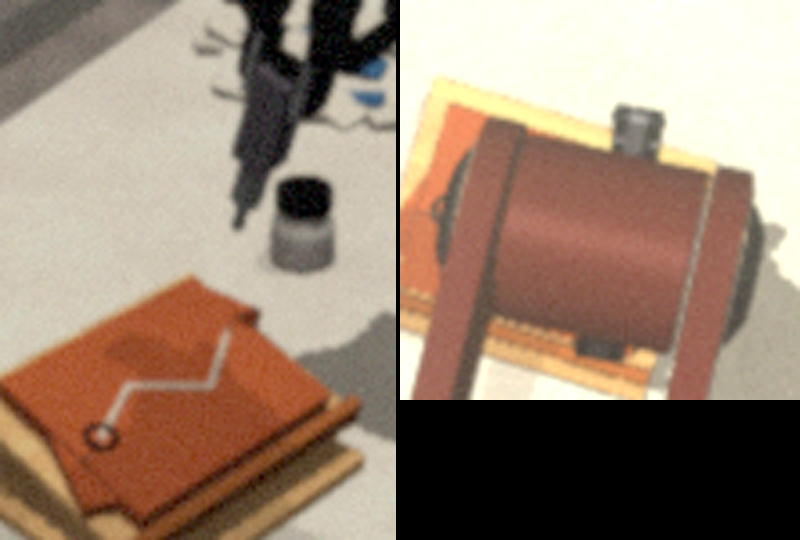

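Side view: tip seen at crop (239,229), predicted (240,232), above seam_0's side of the tile; the top view is blocked by the arm. The in-hand model is good.

```bash
cat >> st.py <<'E'
def force(k=8):
    F=[]
    for _ in range(k): ctrl.get_image("side"); F.append(ctrl.get_obs()["contact_force"]@n)
    print("Fn mean",np.mean(F).round(3),"sd",np.std(F).round(3)); return np.mean(F)
def shift(tip,goal_mm):
    d=t+T@(np.array(goal_mm)/1e3)-tip; print("to",goal_mm,"travel",(d/.6).round(4))
E
python3 - <<'E' | tail -9
from st import *
o,M,tip=state(); force(6)
b=tip+n*.118; print("butt side px",(proj("side",b)-[250,80]+.5)*3.6, "grip shoulder",(proj("side",tip+n*.052)-[250,80]+.5)*3.6)
shift(tip,[12,-60,15]);shift(tip,[12,-60,45])
E
```

```text
[0.6117 0.0621 0.0751] gap 0.0012
R [[0.9172, 0.2803, -0.2831], [-0.2629, 0.9598, 0.0983], [0.2993, -0.0158, 0.954]] t [0.6003 0.0023 0.0777] rms 0.0016305471381100397 tilt 17.440736347653328 yaw -16.279668754740438
t 7.3 pos [ 0.5701 -0.0505  0.2077] tip [ 0.5849 -0.0548  0.1541] F [ 0.18  0.24 -1.27] Fn -1.2532254870154933
tip in tile mm [ 22.  -59.2  73. ] rotvec still needed/fullscale [ 0.0002 -0.0003  0.0001] M [ 0.264 -0.077 -0.961]
q [-0.21 -0.29  1.92 -0.02  1.22 -0.05] opening 0.022849365318266937
Fn mean -0.984 sd 0.511
butt side px [290.01375582  61.00282337] grip shoulder [261.31990755 161.21102824]
to [12, -60, 15] travel [ 0.0098 -0.0042 -0.0976]
to [12, -60, 45] travel [-0.0034 -0.0004 -0.0495]
```

Emit:
{"op": "step_arm", "data": {
  "targets": [
    {"travel":[-0.003,0,-0.025],"angular":[0,0,0],"gripper":0},
    {"travel":[-0.003,0,-0.05],"angular":[0,0,0],"gripper":0},
    {"travel":[0.001,-0.002,-0.07],"angular":[0,0,0],"gripper":0},
    {"travel":[0.006,-0.003,-0.085],"angular":[0,0,0],"gripper":0},
    {"travel":[0.0098,-0.0042,-0.0976],"angular":[0,0,0],"gripper":0},
    {"travel":[0.0098,-0.0042,-0.0976],"angular":[0,0,0],"gripper":0},
    {"travel":[0.0098,-0.0042,-0.0976],"angular":[0,0,0],"gripper":0}
  ]
}}

```text
t: 8.3
tool_pos: [0.5763, -0.0542, 0.1492]
tool_rot: [2.204, 1.884, 0.223]
contact_force: [-0.4, 0.4, -1.0]
opening: 0.023
grip_force: 60.0
```

```bash
python3 - <<'E' | tail -7
from st import *
o,M,tip=state(); force(12); o,M,tip=state()
s=ctrl.get_image("side")["img"]; cv2.imwrite("pics/low.png",crop(s,270,130,70,80,7))
f=lambda q:((proj("side",q)-[270,130]+.5)*7).round(0)
print("tip",f(tip),"seam0",f(t+T@seam[0]), "perp foot",f(tip-n*((tip-t)@n)))
shift(tip,[12,-60,0])
E
```

```text
q [-0.21 -0.22  1.97 -0.02  1.11 -0.05] opening 0.02302460662605619
Fn mean -1.071 sd 0.411
t 8.9 pos [ 0.5761 -0.0542  0.1493] tip [ 0.5908 -0.0585  0.0956] F [ 0.33  1.24 -1.58] Fn -1.5067123820295294
tip in tile mm [ 12.4 -61.1  15. ] rotvec still needed/fullscale [ 0.0009 -0.0003  0.0003] M [ 0.264 -0.078 -0.961]
q [-0.21 -0.23  1.97 -0.02  1.11 -0.05] opening 0.022828868525782954
tip [314. 259.] seam0 [303. 295.] perp foot [304. 293.]
to [12, -60, 0] travel [ 0.0066  0.     -0.0242]
```

View pics/low.png

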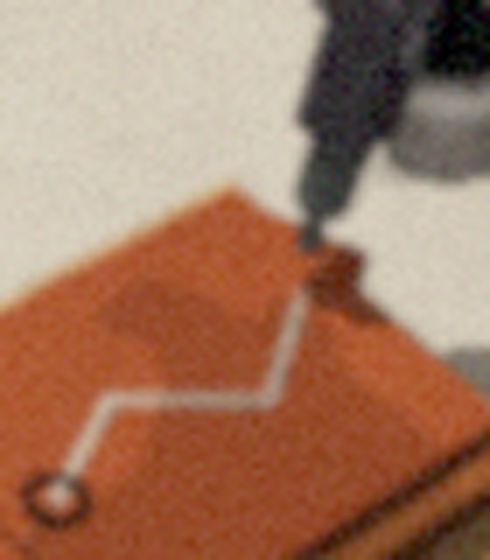

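Tip in the crop at (311,248), seam end at (303,290): the tip sits about 1 mm toward the outer side relative to the model, so I touch down about 1 mm inside the seam end.

Emit:
{"op": "step_arm", "data": {
  "targets": [
    {"travel":[-0.0007,0.004,-0.0005],"angular":[0,0,0],"gripper":0},
    {"travel":[-0.0007,0.004,-0.0005],"angular":[0,0,0],"gripper":0},
    {"travel":[0.0015,0.0034,-0.0085],"angular":[0,0,0],"gripper":0},
    {"travel":[0.0037,0.0027,-0.0165],"angular":[0,0,0],"gripper":0},
    {"travel":[0.0048,0.0024,-0.0205],"angular":[0,0,0],"gripper":0},
    {"travel":[0.0057,0.0021,-0.0237],"angular":[0,0,0],"gripper":0},
    {"travel":[0.0066,0.0019,-0.0269],"angular":[0,0,0],"gripper":0},
    {"travel":[0.0072,0.0017,-0.029],"angular":[0,0,0],"gripper":0},
    {"travel":[0.0077,0.0016,-0.0309],"angular":[0,0,0],"gripper":0},
    {"travel":[0.0077,0.0016,-0.0309],"angular":[0,0,0],"gripper":0}
  ]
}}

```text
t: 9.95
tool_pos: [0.5808, -0.0532, 0.1308]
tool_rot: [2.204, 1.884, 0.223]
contact_force: [-0.9, 0.8, 0.2]
opening: 0.0227
grip_force: 60.1
```

```bash
python3 - <<'E' | tail -4
from st import *
force(14); o,M,tip=state()
E
```

```text
Fn mean 0.025 sd 0.382
t 10.65 pos [ 0.5807 -0.0532  0.1307] tip [ 0.5955 -0.0575  0.0771] F [-0.54  0.12 -0.42] Fn -0.2530919987551777
tip in tile mm [ 11.3 -58.9  -4. ] rotvec still needed/fullscale [ 0.0009 -0.0003  0.0003] M [ 0.264 -0.078 -0.961]
q [-0.21 -0.2   1.98 -0.02  1.08 -0.04] opening 0.022927594664934582
```

Emit:
{"op": "step_arm", "data": {
  "targets": [
    {"travel":[0.0009,-0.0003,-0.0032],"angular":[0,0,0],"gripper":0},
    {"travel":[0.0018,-0.0005,-0.0064],"angular":[0,0,0],"gripper":0},
    {"travel":[0.0026,-0.0008,-0.0096],"angular":[0,0,0],"gripper":0},
    {"travel":[0.0026,-0.0008,-0.0096],"angular":[0,0,0],"gripper":0},
    {"travel":[0.0026,-0.0008,-0.0096],"angular":[0,0,0],"gripper":0}
  ]
}}

```text
t: 11.15
tool_pos: [0.5825, -0.0537, 0.1251]
tool_rot: [2.204, 1.883, 0.223]
contact_force: [-1.0, 0.3, 1.8]
opening: 0.0223
grip_force: 60.3
```

```bash
python3 - <<'E' | tail -9
from st import *
force(14); o,M,tip=state()
s0=seam*1e3
# cumulative travel from first touch point along seam
for k in range(1,7):
    print(k,(T@(seam[k]-np.array([11.3,-58.9,0])/1e3)/.6).round(4))
E
```

```text
t 11.85 pos [ 0.5824 -0.0537  0.125 ] tip [ 0.5972 -0.058   0.0714] F [ 0.36 -0.06  2.13] Fn 1.9493128459663374
tip in tile mm [ 11.4 -58.9  -9.9] rotvec still needed/fullscale [0.0009 0.     0.0003] M [ 0.265 -0.078 -0.961]
q [-0.21 -0.19  1.98 -0.02  1.07 -0.04] opening 0.02248738171641668
1 [-0.0101  0.0357 -0.0057]
2 [-0.0209  0.0736 -0.0116]
3 [ 0.01    0.0993 -0.0052]
4 [0.0408 0.1251 0.0012]
5 [ 0.0347  0.1616 -0.0034]
6 [ 0.0286  0.198  -0.0079]
```

Emit:
{"op": "step_arm", "data": {
  "targets": [
    {"travel":[-0.001,0.0036,-0.0006],"angular":[0,0,0],"gripper":0},
    {"travel":[-0.002,0.0071,-0.0011],"angular":[0,0,0],"gripper":0},
    {"travel":[-0.003,0.0107,-0.0017],"angular":[0,0,0],"gripper":0},
    {"travel":[-0.004,0.0143,-0.0023],"angular":[0,0,0],"gripper":0},
    {"travel":[-0.0051,0.0179,-0.0029],"angular":[0,0,0],"gripper":0},
    {"travel":[-0.0061,0.0214,-0.0034],"angular":[0,0,0],"gripper":0},
    {"travel":[-0.0071,0.025,-0.004],"angular":[0,0,0],"gripper":0},
    {"travel":[-0.0081,0.0286,-0.0046],"angular":[0,0,0],"gripper":0},
    {"travel":[-0.0091,0.0321,-0.0051],"angular":[0,0,0],"gripper":0},
    {"travel":[-0.0101,0.0357,-0.0057],"angular":[0,0,0],"gripper":0}
  ]
}}

```text
t: 12.85
tool_pos: [0.5761, -0.0321, 0.1214]
tool_rot: [2.204, 1.884, 0.223]
contact_force: [-0.8, -1.4, 2.6]
opening: 0.0229
grip_force: 60.4
```

```bash
python3 - <<'E' | tail -6
from st import *
force(14); o,M,tip=state()
for k in(2,):
    shift(tip,[*(seam[k,:2]*1e3),-10])
s=ctrl.get_image("side")["img"]; cv2.imwrite("pics/tr.png",crop(s,270,130,70,80,7))
f=lambda q:((proj("side",q)-[270,130]+.5)*7).round(0)
print("foot",f(tip-n*((tip-t)@n)))
E
```

```text
Fn mean 1.911 sd 0.541
t 13.55 pos [ 0.576  -0.0321  0.1213] tip [ 0.5907 -0.0364  0.0676] F [-0.73  1.82  0.94] Fn 1.2355640646818298
tip in tile mm [ -1.4 -39.9 -10.2] rotvec still needed/fullscale [ 0.0003 -0.0012  0.0002] M [ 0.264 -0.077 -0.961]
q [-0.17 -0.2   2.   -0.04  1.06  0.  ] opening 0.022661094654533268
to [np.float64(-14.0), np.float64(-20.0), -10] travel [-0.0103  0.0375 -0.0055]
foot [288. 347.]
```

View pics/tr.png

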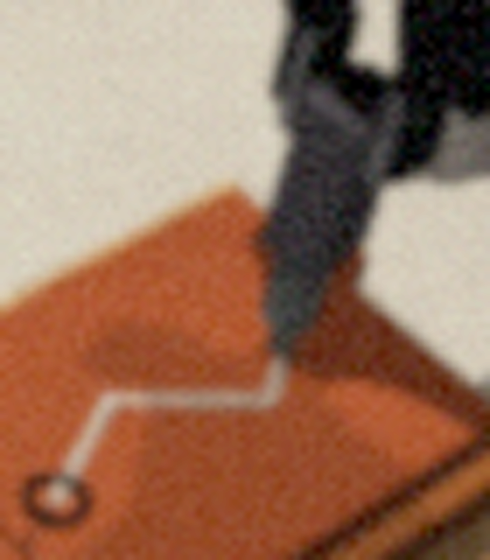

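The tip is at crop (282,350), right on the seam; force about 2.9 N. Continuing slightly lighter.

Emit:
{"op": "step_arm", "data": {
  "targets": [
    {"travel":[-0.0012,0.0042,-0.0005],"angular":[0,0,0],"gripper":0},
    {"travel":[-0.0024,0.0084,-0.001],"angular":[0,0,0],"gripper":0},
    {"travel":[-0.0035,0.0125,-0.0015],"angular":[0,0,0],"gripper":0},
    {"travel":[-0.0047,0.0167,-0.002],"angular":[0,0,0],"gripper":0},
    {"travel":[-0.0059,0.0209,-0.0025],"angular":[0,0,0],"gripper":0},
    {"travel":[-0.0071,0.0251,-0.003],"angular":[0,0,0],"gripper":0},
    {"travel":[-0.0082,0.0292,-0.0035],"angular":[0,0,0],"gripper":0},
    {"travel":[-0.0094,0.0334,-0.004],"angular":[0,0,0],"gripper":0},
    {"travel":[-0.0106,0.0376,-0.0045],"angular":[0,0,0],"gripper":0},
    {"travel":[-0.0106,0.0376,-0.0045],"angular":[0,0,0],"gripper":0}
  ]
}}

```text
t: 14.6
tool_pos: [0.5694, -0.0089, 0.1184]
tool_rot: [2.205, 1.885, 0.223]
contact_force: [-0.2, 0.5, 1.0]
opening: 0.0228
grip_force: 60.4
```

```bash
python3 - <<'E' | tail -5
from st import *
force(10); o,M,tip=state()
shift(tip,[0,0,-9.5])
E
```

```text
Fn mean 1.584 sd 0.45
t 15.1 pos [ 0.5695 -0.0094  0.1184] tip [ 0.5842 -0.0137  0.0648] F [-1.33  2.44  1.27] Fn 1.7620976558640788
tip in tile mm [-14.2 -19.9  -9.5] rotvec still needed/fullscale [ 0.     -0.0016  0.0001] M [ 0.264 -0.077 -0.962]
q [-0.12 -0.21  2.02 -0.05  1.06  0.05] opening 0.023086238024236188
to [0, 0, -9.5] travel [0.0311 0.0256 0.0065]
```

Emit:
{"op": "step_arm", "data": {
  "targets": [
    {"travel":[0.0031,0.0026,0.0006],"angular":[0,0,0],"gripper":0},
    {"travel":[0.0062,0.0051,0.0013],"angular":[0,0,0],"gripper":0},
    {"travel":[0.0093,0.0077,0.0019],"angular":[0,0,0],"gripper":0},
    {"travel":[0.0124,0.0103,0.0026],"angular":[0,0,0],"gripper":0},
    {"travel":[0.0155,0.0128,0.0032],"angular":[0,0,0],"gripper":0},
    {"travel":[0.0186,0.0154,0.0038],"angular":[0,0,0],"gripper":0},
    {"travel":[0.0217,0.018,0.0045],"angular":[0,0,0],"gripper":0},
    {"travel":[0.0248,0.0206,0.0051],"angular":[0,0,0],"gripper":0},
    {"travel":[0.0279,0.0231,0.0058],"angular":[0,0,0],"gripper":0},
    {"travel":[0.031,0.0257,0.0064],"angular":[0,0,0],"gripper":0}
  ]
}}

```text
t: 16.1
tool_pos: [0.5886, 0.0059, 0.1226]
tool_rot: [2.204, 1.884, 0.223]
contact_force: [-2.2, -0.9, 1.4]
opening: 0.0228
grip_force: 60.0
```

```bash
python3 - <<'E' | tail -5
from st import *
force(8); o,M,tip=state()
shift(tip,[14,20,-9.5])
E
```

```text
Fn mean 1.497 sd 0.698
t 16.5 pos [0.5889 0.0059 0.1231] tip [0.6037 0.0016 0.0694] F [-0.52  0.43  1.58] Fn 1.687767346888418
tip in tile mm [ 0.9  0.2 -9. ] rotvec still needed/fullscale [ 0.0003  0.0013 -0.    ] M [ 0.266 -0.077 -0.961]
q [-0.09 -0.17  1.97 -0.06  1.06  0.09] opening 0.022754891071440596
to [14, 20, -9.5] travel [0.0295 0.0257 0.0051]
```

Emit:
{"op": "step_arm", "data": {
  "targets": [
    {"travel":[0.0033,0.0028,0.0006],"angular":[0,0,0],"gripper":0},
    {"travel":[0.0066,0.0057,0.0012],"angular":[0,0,0],"gripper":0},
    {"travel":[0.0099,0.0086,0.0018],"angular":[0,0,0],"gripper":0},
    {"travel":[0.0132,0.0114,0.0024],"angular":[0,0,0],"gripper":0},
    {"travel":[0.0164,0.0143,0.003],"angular":[0,0,0],"gripper":0},
    {"travel":[0.0197,0.0171,0.0036],"angular":[0,0,0],"gripper":0},
    {"travel":[0.023,0.02,0.0042],"angular":[0,0,0],"gripper":0},
    {"travel":[0.0263,0.0228,0.0048],"angular":[0,0,0],"gripper":0},
    {"travel":[0.0296,0.0257,0.0053],"angular":[0,0,0],"gripper":0},
    {"travel":[0.0296,0.0257,0.0053],"angular":[0,0,0],"gripper":0}
  ]
}}

```text
t: 17.5
tool_pos: [0.607, 0.0216, 0.1262]
tool_rot: [2.204, 1.883, 0.225]
contact_force: [-1.3, 0.3, 1.2]
opening: 0.0231
grip_force: 60.2
```

```bash
python3 - <<'E' | tail -5
from st import *
force(8); o,M,tip=state()
shift(tip,[4,40,-9.7])
E
```

```text
Fn mean 1.508 sd 0.382
t 17.9 pos [0.6067 0.0214 0.1263] tip [0.6216 0.0171 0.0727] F [0.63 0.99 1.72] Fn 1.567125485475397
tip in tile mm [14.2 20.  -9.4] rotvec still needed/fullscale [ 0.0003  0.0015 -0.    ] M [ 0.266 -0.077 -0.961]
q [-0.05 -0.12  1.92 -0.07  1.07  0.13] opening 0.02261143828235616
to [4, 40, -9.7] travel [-0.0062  0.0365 -0.0052]
```

Emit:
{"op": "step_arm", "data": {
  "targets": [
    {"travel":[-0.0006,0.0036,-0.0005],"angular":[0,0,0],"gripper":0},
    {"travel":[-0.0012,0.0073,-0.001],"angular":[0,0,0],"gripper":0},
    {"travel":[-0.0019,0.011,-0.0015],"angular":[0,0,0],"gripper":0},
    {"travel":[-0.0025,0.0146,-0.002],"angular":[0,0,0],"gripper":0},
    {"travel":[-0.0031,0.0183,-0.0025],"angular":[0,0,0],"gripper":0},
    {"travel":[-0.0037,0.0219,-0.003],"angular":[0,0,0],"gripper":0},
    {"travel":[-0.0043,0.0256,-0.0035],"angular":[0,0,0],"gripper":0},
    {"travel":[-0.005,0.0292,-0.004],"angular":[0,0,0],"gripper":0},
    {"travel":[-0.0056,0.0329,-0.0045],"angular":[0,0,0],"gripper":0},
    {"travel":[-0.0062,0.0365,-0.005],"angular":[0,0,0],"gripper":0}
  ]
}}

```text
t: 18.9
tool_pos: [0.6024, 0.0433, 0.1228]
tool_rot: [2.204, 1.884, 0.223]
contact_force: [-1.1, -2.6, 1.5]
opening: 0.0229
grip_force: 60.4
```

```bash
python3 - <<'E' | tail -5
from st import *
force(8); o,M,tip=state()
shift(tip,[-6,60,-9.7])
E
```

```text
Fn mean 1.583 sd 0.626
t 19.3 pos [0.6023 0.0434 0.1226] tip [0.6171 0.0391 0.069 ] F [-0.26  0.53  1.64] Fn 1.6907368033387624
tip in tile mm [  3.1  39.9 -10. ] rotvec still needed/fullscale [-0.     -0.0009  0.0001] M [ 0.264 -0.077 -0.961]
q [-0.01 -0.12  1.93 -0.08  1.07  0.17] opening 0.022983039757920775
to [-6, 60, -9.7] travel [-0.0048  0.0363 -0.0036]
```

Emit:
{"op": "step_arm", "data": {
  "targets": [
    {"travel":[-0.0003,0.0037,-0.0003],"angular":[0,0,0],"gripper":0},
    {"travel":[-0.0008,0.0073,-0.0007],"angular":[0,0,0],"gripper":0},
    {"travel":[-0.0014,0.011,-0.0011],"angular":[0,0,0],"gripper":0},
    {"travel":[-0.0019,0.0146,-0.0015],"angular":[0,0,0],"gripper":0},
    {"travel":[-0.0025,0.0182,-0.0019],"angular":[0,0,0],"gripper":0},
    {"travel":[-0.003,0.0218,-0.0023],"angular":[0,0,0],"gripper":0},
    {"travel":[-0.0036,0.0255,-0.0027],"angular":[0,0,0],"gripper":0},
    {"travel":[-0.0042,0.0291,-0.0031],"angular":[0,0,0],"gripper":0},
    {"travel":[-0.0048,0.0327,-0.0035],"angular":[0,0,0],"gripper":0},
    {"travel":[-0.0051,0.0363,-0.0038],"angular":[0,0,0],"gripper":0}
  ]
}}

```text
t: 20.3
tool_pos: [0.5993, 0.065, 0.1204]
tool_rot: [2.205, 1.884, 0.222]
contact_force: [-0.8, -1.9, 1.5]
opening: 0.0231
grip_force: 60.3
```

```bash
python3 - <<'E' | tail -6
from st import *
force(20); o,M,tip=state()
shift(tip,[-6,60,-9.9])
s=ctrl.get_image("side")["img"]; cv2.imwrite("pics/end.png",crop(s,240,130,80,90,6))
f=lambda q:((proj("side",q)-[240,130]+.5)*6).round(0)
print("ring",f(t+T@seam[6]))
E
```

```text
Fn mean 1.499 sd 0.423
t 21.3 pos [0.5993 0.0649 0.1204] tip [0.6141 0.0606 0.0668] F [-2.02  0.58  0.27] Fn 0.8394753699845143
tip in tile mm [-6.  59.7 -9.7] rotvec still needed/fullscale [ 0.0007 -0.0008  0.0002] M [ 0.264 -0.077 -0.961]
q [ 0.03 -0.12  1.93 -0.1   1.07  0.22] opening 0.023011583437721046
to [-6, 60, -9.9] travel [ 0.0003  0.0004 -0.0003]
ring [230. 428.]
```

View pics/end.png

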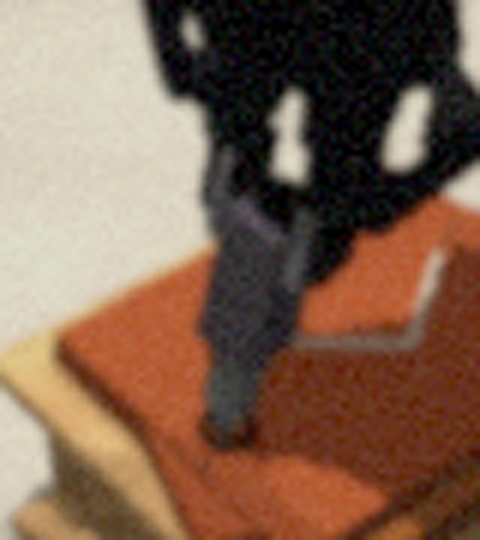

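The tip sits within the ring at crop (228,435). Force ≈2.55 N (≈6.2 mm), so press 0.7 mm more, settle and hand in.

Emit:
{"op": "step_arm", "data": {
  "targets": [
    {"travel":[0.0002,0,-0.0006],"angular":[0,0,0],"gripper":0},
    {"travel":[0.0004,0,-0.0012],"angular":[0,0,0],"gripper":0},
    {"travel":[0.0004,0,-0.0012],"angular":[0,0,0],"gripper":0},
    {"travel":[0.0004,0,-0.0012],"angular":[0,0,0],"gripper":0},
    {"travel":[0.0004,0,-0.0012],"angular":[0,0,0],"gripper":0},
    {"travel":[0.0004,0,-0.0012],"angular":[0,0,0],"gripper":0},
    {"travel":[0.0004,0,-0.0012],"angular":[0,0,0],"gripper":0},
    {"travel":[0.0004,0,-0.0012],"angular":[0,0,0],"gripper":0}
  ]
}}

```text
t: 22.15
tool_pos: [0.5996, 0.0648, 0.1198]
tool_rot: [2.205, 1.884, 0.223]
contact_force: [-1.0, 1.3, 1.5]
opening: 0.0227
grip_force: 60.2
```

```bash
python3 - <<'E' | tail -5
from st import *
F=force(20); o,M,tip=state()
p=(tip-t)@T*1e3
if 1.2<F<2.3 and np.hypot(p[0]+6,p[1]-60)<2: print(ctrl.finish_job())
E
```

```text
t 23.15 pos [0.5996 0.0648 0.1198] tip [0.6144 0.0605 0.0661] F [-2.18  0.76  1.21] Fn 1.7977454879656758
tip in tile mm [ -5.9  59.7 -10.4] rotvec still needed/fullscale [ 0.0009 -0.0006  0.0003] M [ 0.264 -0.078 -0.961]
q [ 0.03 -0.12  1.93 -0.1   1.06  0.22] opening 0.022847721898870868
the job is handed in; nothing more can be done
None
```

I traced the seam from its plain end to the black ring and handed the job in at about 23 s, still gripping the probe square to the tile, tip in the ring and plunger pressed to roughly 7 mm (estimated from force and travel, not measured directly).

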